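# Take the dial padlock off the knife box

### The job

Unlock the steel knife box: turn the padlock's dial so that its white pointer stands at the third click clockwise (seen from above) past the red mark, pull the lock back against the staple until its shackle is fully out, unhook it and lift it off. Show the opened lock to the shift leader: finish while still holding it in the gripper, still, level with its dial up and its shackle open, at least 10 cm above the top of the box, and do not put it down. Leave the other things on the bench and on the box where they are.

Things in the scene. Friction and masses are not known exactly. Their poses are not given: they have to be found in the camera images.
- knife_box: Stainless knife box fixed on the bench, 300 x 400 x 90 mm (x, y, z); origin under its middle, x away from the robot, z up. Its top is flat, 90 mm high. In front of the staple is the lock rest: a shallow channel along x, floor 94 mm above the bench, with two low cheeks (106 mm high) 64 mm apart that keep the lying lock from turning.
- staple (a point): Foot centre of the staple on the box's top (box frame x -35, y 0, z 90 mm), axes as the box. The staple is an arch of 6 mm rod standing across x: legs at y -11 and +11 mm, its top 32 mm above this point. The hasp's flat strap (3 mm, free to hinge up) lies round its foot. Locked, the short leg of the shackle runs through the arch along x.
- lock_center (a point): Centre of the padlock's body, a steel block 56 x 60 x 26 mm (x, y, z) lying flat in the lock rest; about 0.42 kg with all parts. Axes: x towards the shackle (away from the robot), z up, out of the dial's face. In this frame the staple can be at x 31 to 54 mm while locked, and at x 74 mm at most when the lock is pulled back with its shackle fully out.
- short_leg_tip (a point): Free end of the shackle's short leg (lock frame x 23, y -16 mm when shut, inside the body), axes as the lock's. The shackle is a U of 8 mm rod in the body's mid plane: long leg at y +16 (stays in the body), outer end of the U 43 mm beyond this point. Fully open, this tip is 15 mm clear of the body's face (lock x 28 to 43 mm).
- gap_middle (a point): A point of the lock's body, 36 mm in front of lock_center on the short leg's line (y -16 mm), axes as the lock's: with the shackle open it is the middle of the gap between the body and the short leg's tip. The lock lifts straight up off the staple only when this point is at the staple (within 3 mm along x): after pulling back, push the lock forward again, about 38 mm.
- dial_grip (a point): Point on the dial's axis to grip at, axes as the lock body's. The dial is a black knurled knob, 34 mm wide, standing 26 mm above the lock's upper face; this point is 18 mm above that face. A white line (pointer) runs on its top from centre to rim. Round it are ten ticks: a wide red one towards the shackle (+x), nine thin white ones. The knob serves as a handle for the lock too.
- dial (a joint): Angle of the dial in the lock (rad): 0 with the white pointer at the red mark, growing clockwise seen from above. Ten clicks a turn, at 0, 0.628, 1.257, 1.885 and so on; a detent of about 0.05 N m pulls it into the nearest click. The lock opens only at 1.885 (third click) within about 0.1. The knob turns endlessly; started between clicks it may snap into one.
- shackle (a joint): How far the shackle is drawn out of the lock (m): 0 shut, 0.020 fully open; it moves only with the dial at the combination. It slides with about 3 N of friction and stays where it is left.
- trier: Cheese iron with a black T handle lying on the box's lid, 170 x 100 mm; leave it there.
- culture_jar: Small jar with a blue cap, 40 mm wide and 55 mm high, on the box's front panel beside the lock; leave it there.
- small_cheese: Small white cheese wheel, 130 mm wide, 50 mm high, on the bench; leave it there.
- cheese_wedge: Orange cheese wedge, 150 x 75 x 60 mm, on the white cutting board; leave it there.
- mould: White cheese mould (cup), 90 mm wide, 75 mm high; leave it there.
- rind_brush: Blue brush, 200 mm long, lying on the bench; leave it there.
- ph_meter: Grey hand-held meter, 150 x 42 x 24 mm, lying on the bench; leave it there.
Things that resemble listed ones, but are neither listed nor needed, are in the scene too. Leave any pink or purple look-alike of the part that bears lock_center alone.

How it is judged:
By the outcome, as a careful person would: the job done as asked, in the order asked, and still so for the second after the job is handed in, while the arm keeps its last pose, push and grip.
It also fails if it takes over 51 s, if anything falls off the work surface, if the arm or the gripper's body presses on something with over 40 N, if the wrist force passes 120 N, or if a joint passes its speed limit or range.

### The arm

A 6-joint arm with a two-finger parallel gripper is mounted at the origin on the work surface. World frame = base frame: x ahead of the robot, y to its left, z up, the work surface at z = 0. Lengths are in m, angles in rad, forces in N, time in s.
With the tool pointing down it reaches from about 0.425 to 0.95 m from the base axis. Payload 3.5 kg.
Tool frame: the origin (TCP) lies on the centre line of the jaws, within the pads' length; the fingertips stand 14 mm ahead of it and the grasp point (between the pads) lies 5 mm behind it (tips_ahead is the distance from the TCP to the fingertips, in m); y points along the fingers, z is the direction in which the jaws open and shut, and the axes are right-handed (so a half turn about y gives the same grasp; the last joint's range is limited). The gripper opens to 85 mm and grips with 20 to 120 N. Pads are 22 mm wide; open, the fingers measure 114 mm over their backs; the gripper's body (76 mm by 85 mm) begins 54 mm behind the grasp point. The pads swing forward as they close: fully open they stand 13 mm farther back than shut.
Start: joints at [-1.302, 0.286, 1.577, -0, 1.279, -0.15], TCP at [0.275, -0.617, 0.245] pointing down, gripper open.
Joint ranges: [-2.77, 2.77], [-0.9, 2.22], [0.21, 2.48], [-1.53, 4.67], [0.24, 2.81], [-2.84, 2.84]. Speed limits (rad/s): [2.79, 2.79, 3.14, 3.14, 3.14, 3.14].

### API

Orientations are given as a unit quaternion [x, y, z, w].
In Python, from plant import get_state, read_camera, sign_off, tips_ahead gives the robot as it stands.
- The arm moves only by the tool send_rows, never from a script. Its argument "plan" is a list of rows, each a list of 2 entries, a list of its own where there are three numbers: the shift along the tool's x, y, z in units of 12 cm (1.0 is 12 cm), then the turn, a rotation vector about the tool's x, y, z in units of 360 degrees (1.0 is 360 degrees). In form: [[[tx, ty, tz], [rx, ry, rz]], ...]. A call has 1 to 12 rows; each row shifts and turns the commanded pose from where the row before left it, along the tool's axes as they then stand; what a row does not reach is not made up. A row lasts 1/10 s, in which the tool goes at most 50 mm and 8.59 degrees, less where a joint would pass 70% of its speed; a pose out of reach is approached as far as the arm can. A call with a number of a shift or a turn outside -1 to 1 is refused whole. A call with a gripper value outside its range is refused whole. "gripper" is the closure, from 0 (fully open) to 1 (shut), set as the call begins (left out, the last holds). The fingers move at their own pace and stop on an object; "grip_force" is the grip in N (left out, the last holds). Time passes only in rows, so rows that do not move let the fingers close. It gives the time, the measured TCP pose, the force and the opening at its end, in the units of the state.
- get_state(): the state, without advancing time (a new reading comes with each control period).
- read_camera(name): name is "scene" or "top" or "wrist"; returns a dict with "img" (400x640x3 uint8, blue, green, red), "fx", "fy", "cx", "cy" (pixels), "D" ([k1, k2, p1, p2, k3] as OpenCV has them; the pictures are not rectified), "world_from_camera" (4x4, takes a point from camera to world coordinates); the wrist camera has in their place "mount" (4x4, takes a point from camera to tool coordinates, whose origin is the TCP and whose axes are the tool frame's). Camera axes: x right, y down, z forward; pixel columns grow to the right and rows downward; lengths in m; the calibration is good to about 2 mm. A picture is of the moment at which its call begins: read the wrist's pose just before it. There is no depth.
- sign_off(): hands the job in, once; it reports no verdict.
The state is a dict: "time": time; "qpos": joint angles; "dq": joint speeds; "joint_efforts": joint torques, N m; "eef_pos": TCP position; "tcp_rot": TCP orientation; "contact_force": force on the tool from outside, world axes, zero at the start; "wrist_torque": the same for the moment, N m; "opening": opening from 0.0 (shut) to 1.0 (fully open).
Only numpy, scipy, OpenCV 4.12 (cv2) and the standard library are available. Lean on these libraries where they do the work, as an engineer would, in place of code of your own. Each camera call takes 0.05 s, during which the arm holds its last target. There are 200 camera calls.

## Working session

There is one attempt and no reset: what is moved stays moved. The work goes in short steps, Python scripts to look and compute and a tool call to move; the robot and the scene stay as the last step left them, time stands still between calls to the robot, and variables do not carry over. Pictures are saved under pics/ and viewed, about 8 in all and at most 12, crops included, and the job is handed in when it is done.

Besides the shell and the picture viewer there is one more tool, called after "Emit:" as a command line: name --argument value ..., lists and objects as JSON in quotes. send_rows: Moves the arm, as the interface text tells. Its arguments: {"type":"object","properties":{"plan":{"type":"array"},"gripper":{"type":"number"},"grip_force":{"type":"number"}},"required":["plan"]}

```bash
mkdir -p pics; ls; python3 - <<'E'
from plant import *
import cv2,numpy as np
s=get_state();print(s);print(tips_ahead)
for n in("scene","top"):
    c=read_camera(n);cv2.imwrite(f"pics/{n}0.png",c["img"]);np.savez(f"{n}.npz",**c);print({k:v for k,v in c.items() if k!="img"})
E
```

```text
pics
{'time': 0.0, 'qpos': array([-1.30198230e+00,  2.87201564e-01,  1.57820995e+00, -4.81271703e-05,
        1.27862457e+00, -1.50015022e-01]), 'dq': array([-0.00090399,  0.00116602,  0.00047913,  0.00110819,  0.00187616,
       -0.00016203]), 'joint_efforts': array([ 6.18960275e-04, -4.05979800e+01, -2.92625320e+01, -1.50031619e-04,
        5.81306987e-03, -1.81615277e-06]), 'eef_pos': array([ 0.27435084, -0.61602424,  0.24390539]), 'tcp_rot': array([-0.14707073,  0.69251833, -0.69079554,  0.14693565]), 'contact_force': array([ 0.1889408 , -0.46938916,  0.26602354]), 'wrist_torque': array([-0.00088398, -0.04397026, -0.01347796]), 'opening': 1.0012230767055015}
0.014
{'fx': 454.6630470987497, 'fy': 454.6630470987497, 'cx': 316.1287187504604, 'cy': 194.951692282958, 'D': array([0.0019862, 0.       , 0.       , 0.       , 0.       ]), 'world_from_camera': array([[ 0.84810178,  0.41779871, -0.32583373,  1.03186481],
       [ 0.52965744, -0.65270091,  0.54170519, -0.80619147],
       [ 0.01365176, -0.63200139, -0.774847  ,  1.25788792],
       [ 0.        ,  0.        ,  0.        ,  1.        ]])}
{'fx': 431.269899344083, 'fy': 431.269899344083, 'cx': 310.2849704249876, 'cy': 203.31933859330735, 'D': array([-0.11882124,  0.        ,  0.        ,  0.        ,  0.        ]), 'world_from_camera': array([[-0.01503233, -0.98837644,  0.15128135,  0.31533609],
       [-0.99981492,  0.01667494,  0.0095952 , -0.02920079],
       [-0.01200628, -0.15110911, -0.98844417,  1.68671231],
       [ 0.        ,  0.        ,  0.        ,  1.        ]])}
```

View pics/scene0.png

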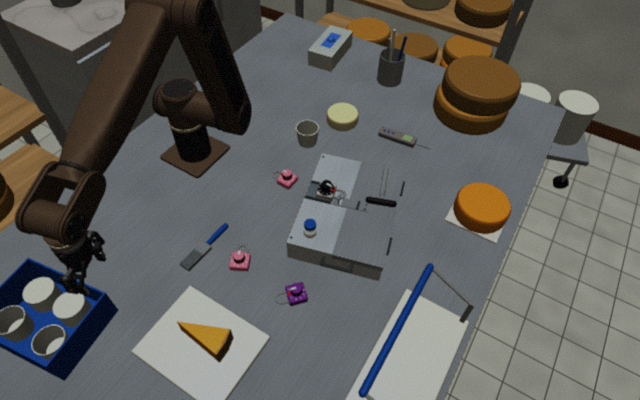

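View pics/top0.png

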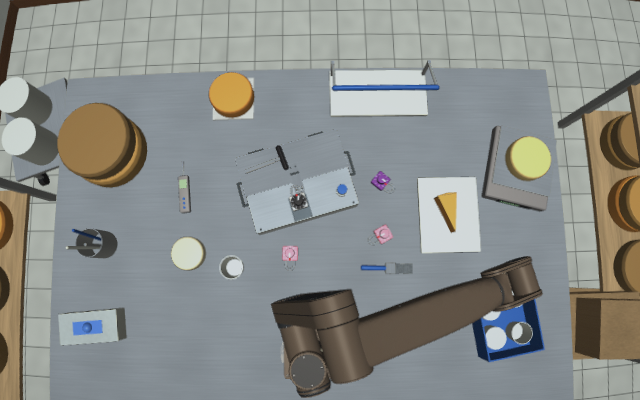

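The grey steel lock is on the box at top (298,200) and scene (326,188). The pink locks at top (290,254) and (383,235) and the purple one at (381,181) lie on the bench, so they are decoys. I'll confirm with a crop.

```bash
cat > h.py <<'E'
import numpy as np,cv2
from scipy.spatial.transform import Rotation as R
def K(c): return np.array([[c["fx"],0,c["cx"]],[0,c["fy"],c["cy"]],[0,0,1.]])
def ray(c,uv,T=None):
    T=c["world_from_camera"] if T is None else T
    p=cv2.undistortPoints(np.array([[uv]],float),K(c),c["D"])[0,0]
    return T[:3,3],T[:3,:3]@np.array([p[0],p[1],1])
def onz(c,uv,z,T=None):
    o,d=ray(c,uv,T); return o+d*(z-o[2])/d[2]
def proj(c,P,T=None):
    T=c["world_from_camera"] if T is None else T
    W=np.linalg.inv(T); return cv2.projectPoints(np.array(P,float).reshape(-1,3),cv2.Rodrigues(W[:3,:3])[0],W[:3,3],K(c),c["D"])[0][:,0]
def wristT(s,c):
    T=np.eye(4);T[:3,:3]=R.from_quat(s["tcp_rot"]).as_matrix();T[:3,3]=s["eef_pos"];return T@c["mount"]
E
python3 - <<'E'
from h import *
a=cv2.imread("pics/scene0.png")[145:285,270:415];b=cv2.imread("pics/top0.png")[125:245,225:370]
r=lambda i:cv2.resize(i,(400,int(i.shape[0]*400/i.shape[1])),interpolation=cv2.INTER_CUBIC)
a,b=r(a),r(b);H=max(len(a),len(b))
p=lambda i:np.pad(i,((0,H-len(i)),(0,0),(0,0)))
cv2.imwrite("pics/crop0.png",np.hstack([p(a),p(b)]))
E
```

```text
(no output)
```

View pics/crop0.png

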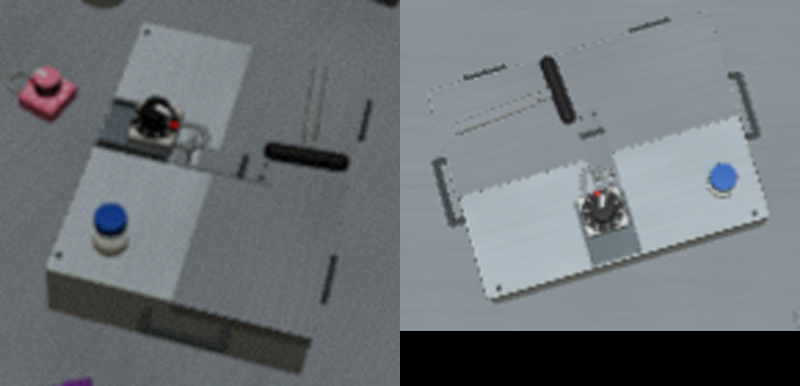

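The crop shows the steel-grey lock with its black knob and red mark lying in the rest on the box, so it fits the description. Next I measure it coarsely and move the wrist camera above it.

```bash
python3 - <<'E'
from h import *
from plant import *
c=dict(np.load("top.npz"));c2=dict(np.load("scene.npz"))
for k in c: c[k]=c[k] if c[k].ndim else float(c[k])
f=lambda u,v:((u-400)/2.759+225,v/2.759+125)
A=onz(c,f(490,298),.09);B=onz(c,f(768,220),.09);print(A,B,np.linalg.norm(A-B))
d=A-B;yaw=np.arctan2(-d[0],d[1]);print("yaw",yaw)
print("knob",onz(c,f(602,207),.146),"red",onz(c,f(598,194),.12))
s=get_state();m=read_camera("wrist");print(m["mount"]);print(R.from_quat(s["tcp_rot"]).as_matrix());print(m["fx"],m["cx"],m["cy"],m["D"])
# goal: view pose with tool pointing down
X=np.array([np.cos(yaw),np.sin(yaw),0]);print("x_box",X)
E
```

```text
[0.45127642 0.18391555 0.09      ] [ 0.55129802 -0.19369292  0.09      ] 0.3906308671821381
yaw 0.25893524717793404
knob [0.56393417 0.0292658  0.146     ] red [0.58581844 0.03541279 0.12      ]
[[-5.52571097e-04  9.62113748e-01  2.72647814e-01 -6.85120372e-02]
 [ 2.95601928e-04 -2.72647686e-01  9.62113898e-01 -1.27837793e-01]
 [ 9.99999804e-01  6.12231551e-04 -1.33745448e-04 -8.45116517e-04]
 [ 0.00000000e+00  0.00000000e+00  0.00000000e+00  1.00000000e+00]]
[[-9.13583642e-01 -5.34579128e-04  4.06650518e-01]
 [-4.06650715e-01  2.07406601e-03 -9.13581356e-01]
 [-3.55038493e-04 -9.99997706e-01 -2.11221976e-03]]
298.62236370303236 319.3496790739224 203.0447519475788 [-0.0558765  0.         0.         0.         0.       ]
x_box [0.96666316 0.25605144 0.        ]
```

Emit:
send_rows --plan '[[[-0.29,0,-0.26],[0,0,0]],[[-0.29,0,-0.26],[0,0,0]],[[-0.29,0,-0.26],[0,0,0]],[[-0.29,0,-0.26],[0,0,0]],[[-0.29,0,-0.26],[0,0,0]],[[-0.29,0,-0.26],[0,0,0]],[[-0.29,0,-0.26],[0,0,0]],[[-0.29,0,-0.26],[0,0,0]],[[-0.29,0,-0.26],[0,0,0]],[[-0.29,0,-0.26],[0,0,0]],[[-0.29,0,-0.26],[0,0,0]],[[-0.29,0,-0.26],[0,0,0]]]' --gripper 0

```text
time: 1.35
eef_pos: [0.504, -0.1028, 0.2452]
tcp_rot: [0.147, -0.692, 0.692, -0.147]
contact_force: [-0.0, 0.4, 0.5]
opening: 0.996
```

Emit:
send_rows --plan '[[[-0.29,0,-0.26],[0,0,0]],[[-0.29,0,-0.26],[0,0,0]],[[-0.29,0,-0.26],[0,0,0]],[[0,0,0],[0,0,0]],[[0,0,0],[0,0,0]]]'

```text
time: 1.85
eef_pos: [0.5609, 0.0241, 0.2448]
tcp_rot: [0.148, -0.691, 0.692, -0.147]
contact_force: [0.7, 0.0, -0.4]
opening: 0.999
```

```bash
python3 - <<'E'
from h import *
from plant import *
s=get_state();m=read_camera("wrist");print(s["time"],s["eef_pos"],s["qpos"],s["contact_force"])
im=m["img"];cv2.imwrite("pics/w1.png",im);T=wristT(s,m);np.savez("w1.npz",T=T,**m)
u,v=proj(m,[.564,.029,.14],T)[0].round().astype(int);print(u,v)
x0,y0=max(u-75,0),max(v-65,0)
cr=im[y0:y0+130,x0:x0+150];print(x0,y0)
cr=cv2.resize(cr,None,fx=4,fy=4,interpolation=cv2.INTER_CUBIC)
cv2.imwrite("pics/w1c.png",cr)
E
```

```text
1.85 [0.56089115 0.02412395 0.24476017] [-1.37498151e-01  3.80209772e-02  1.85888385e+00 -5.60628919e-04
  1.24586083e+00  1.01214130e+00] [ 0.72052893  0.04079743 -0.36742279]
317 200
242 135
```

View pics/w1c.png

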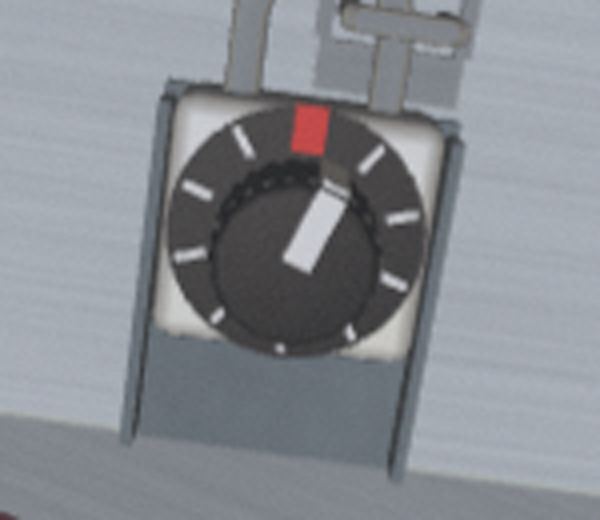

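The wrist crop shows the red tick at crop (310,130), its opposite tick at (280,348), and the pointer running from (298,265) to (345,180). That puts the pointer a bit clockwise of red, less than a whole click.

```bash
python3 - <<'E'
from h import *
m={k:(v if v.ndim else float(v)) for k,v in np.load("w1.npz").items()};T=m["T"]
f=lambda u,v:(242+(u+.5)/4-.5,135+(v+.5)/4-.5)
P=lambda u,v,z:onz(m,f(u,v),z,T)
hsv=cv2.cvtColor(m["img"].astype(np.uint8),cv2.COLOR_BGR2HSV)
mk=((hsv[...,1]>150)&((hsv[...,0]<8)|(hsv[...,0]>172))&(hsv[...,2]>90));mk[:, :290]=0;mk[:,340:]=0;mk[:150]=0;mk[190:]=0
ys,xs=np.nonzero(mk);r=onz(m,(xs.mean(),ys.mean()),.12,T);print("redpx",xs.mean(),ys.mean(),len(xs))
o=P(280,348,.12);print("red",r,"opp",o,"mid",(r+o)/2)
deg=lambda d:np.degrees(np.arctan2(d[1],d[0]))
print("axis",deg(r-o))
ticks=[(374,158),(403,217),(394,283),(349,332),(280,348),(217,316),(189,256),(197,190),(243,141)]
tp=np.array([P(*t,.12)[:2] for t in ticks])
C=(tp[0]+tp[5-0])/2
prs=[(0,5),(1,6),(2,7),(3,8)]
for a,b in prs: print("c",(tp[a]+tp[b])/2,np.linalg.norm(tp[a]-tp[b])/2)
a,b=P(298,265,.146),P(345,185,.146);print("ptr",a,b,deg(b-a),np.linalg.norm(b-a))
for n,p,q in(("lcheek",(170,95),(133,440)),("rcheek",(463,145),(403,475))): print(n,P(*p,.106),P(*q,.106),deg(P(*p,.106)-P(*q,.106)))
print("staple top",P(343,17,.122),P(467,32,.122))
E
```

```text
redpx 319.1818181818182 167.07792207792207 77
red [0.58654244 0.03678708 0.12      ] opp [0.53896399 0.02285607 0.12      ] mid [0.56275321 0.02982158 0.12      ]
axis 16.320069420859298
c [0.56335502 0.03025287] 0.024712787820345822
c [0.56387    0.03013487] 0.02374822621738594
c [0.56388132 0.02988717] 0.02384829280968512
c [0.56360338 0.02961467] 0.024347081717128922
ptr [0.56491641 0.02969256 0.146     ] [0.58328183 0.027934   0.146     ] -5.4696087988521676 0.018449422684178655
lcheek [0.57885871 0.06762252 0.106     ] [0.49808264 0.04415615 0.106     ] 16.199184351195697
rcheek [0.59549436 0.00307539 0.106     ] [ 0.51651934 -0.01944089  0.106     ] 15.913192903574403
staple top [0.6109611  0.04034135 0.122     ] [0.61873069 0.01569146 0.122     ]
```

Dial reads about 21.6° clockwise of red, so it needs a further 86.4° clockwise. Box yaw is about 16°, and the dial axis is at (0.5635, 0.030). I'll turn the tool to ψ≈12.4° and pre-close the jaws so the fingers clear the staple.

Emit:
send_rows --plan '[[[0,0,0],[0,-0.0218,0]],[[0,0,0],[0,-0.0218,0]],[[0,0,0],[0,-0.0218,0]],[[0,0,0],[0,-0.0218,0]],[[0,0,0],[0,-0.0218,0]],[[0,0,0],[0,-0.0218,0]],[[0,0,0],[0,-0.0218,0]],[[0,0,0],[0,-0.0218,0]],[[0,0,0],[0,-0.0218,0]],[[0,0,0],[0,-0.0218,0]],[[0,0,0],[0,0,0]],[[0,0,0],[0,0,0]]]' --gripper 0.45 --grip_force 40

```text
time: 3.1
eef_pos: [0.5608, 0.0219, 0.2453]
tcp_rot: [0.55, -0.444, 0.444, -0.55]
contact_force: [-0.2, -0.5, 0.2]
opening: 0.549
```

```bash
cat > st.py <<'E'
from h import *
from plant import *
import sys
s=get_state();M=R.from_quat(s["tcp_rot"]).as_matrix()
print(s["time"],s["eef_pos"],"psi",np.degrees(np.arctan2(M[1,2],M[0,2])),"F",s["contact_force"],"T",s["wrist_torque"],"op",s["opening"],"tilt y",M[:,1])
print("q",s["qpos"])
if len(sys.argv)>3: print("units",M.T@(np.array(sys.argv[1:4],float)-s["eef_pos"])/.12)
E
python3 st.py .5635 .030 .138
```

```text
3.1 [0.56079069 0.02192931 0.24530202] psi 12.19518133987557 F [-0.16792162 -0.53635386  0.2173978 ] T [-0.02634682 -0.01304691  0.02126549] op 0.548591818625381 tilt y [-1.58350822e-04 -1.25339585e-04 -9.99999980e-01]
q [-1.41623267e-01  3.65544789e-02  1.85938396e+00 -1.54525419e-04
  1.24579329e+00 -3.54419991e-01]
units [-0.06104831  0.89417144  0.03643741]
```

Emit:
send_rows --plan '[[[-0.061,0.1,0.0364],[0,0,0]],[[0,0.2,0],[0,0,0]],[[0,0.2,0],[0,0,0]],[[0,0.12,0],[0,0,0]],[[0,0.08,0],[0,0,0]],[[0,0,0],[0,0,0]],[[0,0,0],[0,0,0]]]'

```text
time: 3.8
eef_pos: [0.5643, 0.0313, 0.1619]
tcp_rot: [-0.551, 0.442, -0.443, 0.552]
contact_force: [0.3, 0.4, 0.5]
opening: 0.551
```

```bash
python3 st.py .5635 .030 .138
```

```text
3.8 [0.56430613 0.0312794  0.16193071] psi 12.461778212920168 F [0.31235293 0.42219007 0.47876596] T [-0.01776739  0.01006929 -0.08571233] op 0.5506032129578382 tilt y [ 1.05237949e-03 -1.22730160e-04 -9.99999439e-01]
q [-1.24122262e-01  1.29889275e-01  1.92029913e+00  9.58811971e-06
  1.09034477e+00 -3.41625575e-01]
units [ 0.00889169  0.19941668 -0.00905979]
```

Emit:
send_rows --plan '[[[0.004,0.1,-0.005],[0,0,0]],[[0,0.06,0],[0,0,0]],[[0,0.04,0],[0,0,0]],[[0,0,0],[0,0,0]],[[0,0,0],[0,0,0]]]'

```text
time: 4.3
eef_pos: [0.5633, 0.0307, 0.1372]
tcp_rot: [0.551, -0.443, 0.443, -0.551]
contact_force: [0.6, -0.1, -0.4]
opening: 0.549
```

Emit:
send_rows --plan '[[[0,0,0],[0,0,0]],[[0,0,0],[0,0,0]],[[0,0,0],[0,0,0]],[[0,0,0],[0,0,0]],[[0,0,0],[0,0,0]],[[0,0,0],[0,0,0]]]' --gripper 1 --grip_force 50

```text
time: 4.9
eef_pos: [0.5641, 0.0306, 0.1382]
tcp_rot: [-0.551, 0.442, -0.443, 0.552]
contact_force: [2.2, 1.0, 4.4]
opening: 0.379
```

```bash
python3 st.py .5635 .030 .138
```

```text
4.9 [0.5640561  0.03064747 0.13816888] psi 12.469556419286072 F [2.18502149 1.01612753 4.35076064] T [ 0.11644952 -0.33212744 -0.03868699] op 0.3788962803082753 tilt y [ 2.12729262e-03 -7.38868420e-05 -9.99997735e-01]
q [-1.25384046e-01  1.58486313e-01  1.93629926e+00  2.22861531e-04
  1.04468726e+00 -3.43130024e-01]
units [ 0.00426694  0.00139787 -0.00569274]
```

Emit:
send_rows --plan '[[[0,0,0],[0,0.02,0]],[[0,0,0],[0,0.02,0]],[[0,0,0],[0,0.02,0]],[[0,0,0],[0,0.02,0]],[[0,0,0],[0,0.02,0]],[[0,0,0],[0,0.02,0]],[[0,0,0],[0,0.02,0]],[[0,0,0],[0,0.02,0]],[[0,0,0],[0,0.02,0]],[[0,0,0],[0,0.02,0]],[[0,0,0],[0,0.02,0]],[[0,0,0],[0,0.02,0]]]'

```text
time: 6.1
eef_pos: [0.5645, 0.0295, 0.1382]
tcp_rot: [0.096, -0.699, 0.702, -0.098]
contact_force: [3.7, -3.8, 3.0]
opening: 0.378
```

Emit:
send_rows --plan '[[[0,0,0],[0,0,0]],[[0,0,0],[0,0,0]],[[0,0,0],[0,0,0]]]'

```text
time: 6.4
eef_pos: [0.564, 0.0301, 0.1382]
tcp_rot: [0.099, -0.699, 0.701, -0.1]
contact_force: [2.4, -3.4, 5.7]
opening: 0.378
```

```bash
python3 st.py .5635 .030 .138; python3 - <<'E'
from h import *
from plant import *
s=get_state();m=read_camera("wrist");T=wristT(s,m);im=m["img"];np.savez("w2.npz",T=T,**m)
u,v=proj(m,[.5635,.030,.13],T)[0].round().astype(int);x0,y0=max(u-75,0),max(v-65,0);print(x0,y0)
cv2.imwrite("pics/w2c.png",cv2.resize(im[y0:y0+130,x0:x0+150],None,fx=4,fy=4,interpolation=cv2.INTER_CUBIC))
E
```

```text
6.4 [0.56398975 0.03006646 0.13815308] psi -73.80032723994412 F [ 2.36732005 -3.40624209  5.66937313] T [-0.57371048 -0.35027109 -0.13561752] op 0.3778240552841783 tilt y [ 0.00186018 -0.00145306 -0.99999721]
q [-1.25843094e-01  1.58470368e-01  1.93635030e+00 -1.39696822e-03
  1.04474456e+00  1.16291451e+00]
units [ 0.00407547  0.00126889 -0.00060918]
246 196
```

View pics/w2c.png

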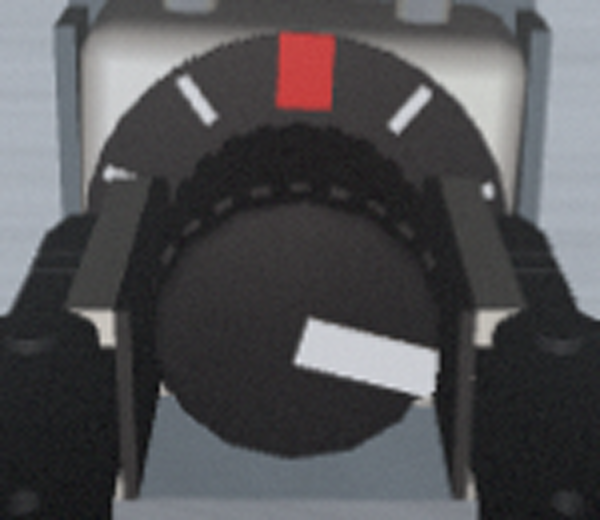

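```bash
python3 - <<'E'
from h import *
m={k:(v if v.ndim else float(v)) for k,v in np.load("w2.npz").items()};T=m["T"]
P=lambda u,v,z:onz(m,(246+(u+.5)/4-.5,196+(v+.5)/4-.5),z,T)
a,b=P(301,342,.146),P(436,373,.146);d=b-a;print(a,b,np.linalg.norm(d),"dial",16.1-np.degrees(np.arctan2(d[1],d[0])))
r=P(306,72,.12)-np.array([.5637,.030,.12]);print("red dir",np.degrees(np.arctan2(r[1],r[0])),np.linalg.norm(r))
E
```

```text
[0.56168485 0.02947994 0.146     ] [0.56210682 0.01351487 0.146     ] 0.01597063965635583 dial 104.58598331364033
red dir 14.34983370759511 0.021702180168054988
```

Dial reads about 105° from the image and 108° by arm travel, both near the third click. I'll nudge it 2°, then pull back along tool +x.

Emit:
send_rows --plan '[[[0,0,0],[0,0.0055,0]],[[0,0,0],[0,0,0]],[[0.03,0,0.001],[0,0,0]],[[0.03,0,0.001],[0,0,0]],[[0.03,0,0.001],[0,0,0]],[[0,0,0],[0,0,0]],[[0,0,0],[0,0,0]]]' --grip_force 70

```text
time: 7.15
eef_pos: [0.5546, 0.0281, 0.1383]
tcp_rot: [-0.085, 0.702, -0.702, 0.089]
contact_force: [7.0, 0.5, 3.6]
opening: 0.375
```

```bash
python3 st.py
```

```text
7.15 [0.55463725 0.02814984 0.13834435] psi -75.85489519863158 F [7.01969477 0.5358211  3.61898035] T [ 0.01169982 -1.06661564 -0.09792524] op 0.37524784499490593 tilt y [ 6.05271741e-03  9.91926620e-04 -9.99981190e-01]
q [-0.13276038  0.13603644  1.96140423  0.00207119  1.03828472  1.19010941]
```

Emit:
send_rows --plan '[[[0.03,0,0.001],[0,0,0]],[[0.03,0,0.001],[0,0,0]],[[0.03,0,0.001],[0,0,0]],[[0.02,0,0],[0,0,0]],[[0,0,0],[0,0,0]],[[0,0,0],[0,0,0]]]'

```text
time: 7.75
eef_pos: [0.542, 0.0247, 0.1384]
tcp_rot: [-0.085, 0.702, -0.702, 0.089]
contact_force: [6.4, -0.6, 3.6]
opening: 0.374
```

```bash
python3 st.py
```

```text
7.75 [0.54199908 0.02465623 0.13840864] psi -75.85668609989438 F [ 6.36070486 -0.60206766  3.58553594] T [ 0.03226933 -1.10210642 -0.01100627] op 0.3735944422775225 tilt y [ 0.0062436   0.00107468 -0.99997993]
q [-0.1424603   0.10838911  1.99200347  0.00226787  1.03517339  1.18033551]
```

Emit:
send_rows --plan '[[[0.012,0,0],[0,0,0]],[[0.012,0,0],[0,0,0]],[[0,0,0],[0,0,0]]]'

```text
time: 8.05
eef_pos: [0.5406, 0.0241, 0.1386]
tcp_rot: [-0.083, 0.702, -0.702, 0.091]
contact_force: [10.9, 1.7, 0.4]
opening: 0.372
```

Emit:
send_rows --plan '[[[0.012,0,0],[0,0,0]],[[0.012,0,0],[0,0,0]],[[0,0,0],[0,0,0]]]'

```text
time: 8.35
eef_pos: [0.5399, 0.0238, 0.1387]
tcp_rot: [-0.08, 0.702, -0.702, 0.093]
contact_force: [17.6, 3.7, -3.5]
opening: 0.373
```

```bash
python3 st.py
```

```text
8.35 [0.53985971 0.02381089 0.13873147] psi -75.93834601341811 F [17.62659417  3.74452053 -3.50358227] T [ 0.56735267 -2.84571828 -0.06265616] op 0.3734861569849547 tilt y [ 0.01756407  0.00268503 -0.99984213]
q [-0.14605498  0.09747604  2.00334319  0.00610322  1.02379436  1.17617426]
```

Pull-back reached its stop after 24.9 mm, with force rising to 18 N. Now push forward 38 mm.

Emit:
send_rows --plan '[[[-0.04,0,-0.001],[0,0,0]],[[-0.05,0,-0.002],[0,0,0]],[[-0.06,0,-0.002],[0,0,0]],[[-0.06,0,-0.002],[0,0,0]],[[-0.06,0,-0.002],[0,0,0]],[[-0.05,0,-0.002],[0,0,0]],[[-0.03,0,-0.001],[0,0,0]],[[0,0,0],[0,0,0]],[[0,0,0],[0,0,0]]]'

```text
time: 9.25
eef_pos: [0.5712, 0.0332, 0.1385]
tcp_rot: [0.093, -0.701, 0.702, -0.083]
contact_force: [-11.4, -5.2, 16.9]
opening: 0.376
```

```bash
python3 st.py .5764 .0343 .1384; python3 - <<'E'
from h import *
from plant import *
s=get_state();m=read_camera("wrist");T=wristT(s,m);im=m["img"];np.savez("w3.npz",T=T,**m)
print(proj(m,[[.5764,.0343,.12],[.615,.028,.122]],T))
cv2.imwrite("pics/w3c.png",cv2.resize(im[60:260,220:420],None,fx=3,fy=3,interpolation=cv2.INTER_CUBIC))
E
```

```text
9.25 [0.57119484 0.03320971 0.13850371] psi -75.71855383094038 F [-11.38906867  -5.19005411  16.92197376] T [-1.033212    2.05635456  0.03099641] op 0.3763891952593126 tilt y [-0.01283369 -0.00325184 -0.99991236]
q [-0.1172251   0.18084699  1.90984942 -0.00541283  1.0632682   1.20697288]
units [-0.04428471  0.00027795  0.00189531]
[[321.179284   241.91239966]
 [353.36205966 175.9891609 ]]
```

View pics/w3c.png

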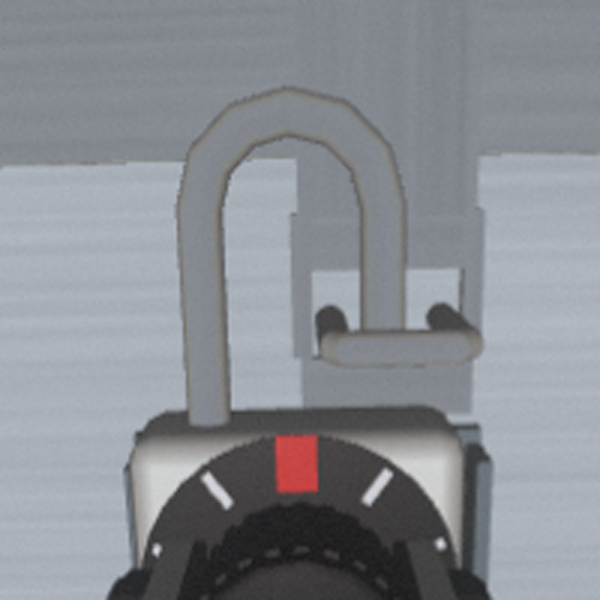

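The shackle is open and its U lies beyond the staple. The lock is about 5 mm short of target and being pressed down, so I'll relieve it slightly upward and push on.

Emit:
send_rows --plan '[[[-0.01,-0.005,0],[0,0,0]],[[-0.02,-0.003,0],[0,0,0]],[[-0.015,0,0],[0,0,0]],[[0,0,0],[0,0,0]],[[0,0,0],[0,0,0]]]'

```text
time: 9.8
eef_pos: [0.576, 0.0345, 0.1386]
tcp_rot: [0.093, -0.701, 0.702, -0.083]
contact_force: [-10.2, -5.0, 13.8]
opening: 0.372
```

```bash
python3 st.py .5764 .0343 .1384
```

```text
9.8 [0.57597996 0.03454339 0.13857001] psi -75.71784174482862 F [-10.24749273  -5.01373534  13.83268156] T [-1.02661496  1.94619068 -0.04794047] op 0.372039411062453 tilt y [-0.01375786 -0.00320477 -0.99990022]
q [-0.11390168  0.19136351  1.89743219 -0.00542391  1.0661082   1.21027618]
units [-0.00291153  0.00137496  0.00282951]
```

Now back off the command by about the spring lead so the lock doesn't jump forward on lift-off.

Emit:
send_rows --plan '[[[0.012,-0.004,0],[0,0,0]],[[0.012,-0.004,0],[0,0,0]],[[0.006,0,0],[0,0,0]],[[0,0,0],[0,0,0]],[[0,0,0],[0,0,0]]]'

```text
time: 10.3
eef_pos: [0.5751, 0.0343, 0.1384]
tcp_rot: [0.089, -0.701, 0.702, -0.085]
contact_force: [-4.4, -5.1, 4.6]
opening: 0.366
```

```bash
python3 st.py .5764 .0343 .1384; python3 - <<'E'
from h import *
from plant import *
s=get_state();m=read_camera("wrist");T=wristT(s,m);im=m["img"];np.savez("w4.npz",T=T,**m)
cv2.imwrite("pics/w4c.png",cv2.resize(im[100:260,240:400],None,fx=3.5,fy=3.5,interpolation=cv2.INTER_CUBIC))
E
```

```text
10.3 [0.57506549 0.03430917 0.13840059] psi -75.83429022126161 F [-4.35047397 -5.05207607  4.58811289] T [-0.88365543  0.65729961  0.05208163] op 0.3658467868103681 tilt y [-0.0051847  -0.00125067 -0.99998578]
q [-0.11570058  0.18535806  1.90476712 -0.00211439  1.05647412  1.2089021 ]
units [-1.07639134e-02 -5.26455030e-05  2.79571864e-03]
```

View pics/w4c.png

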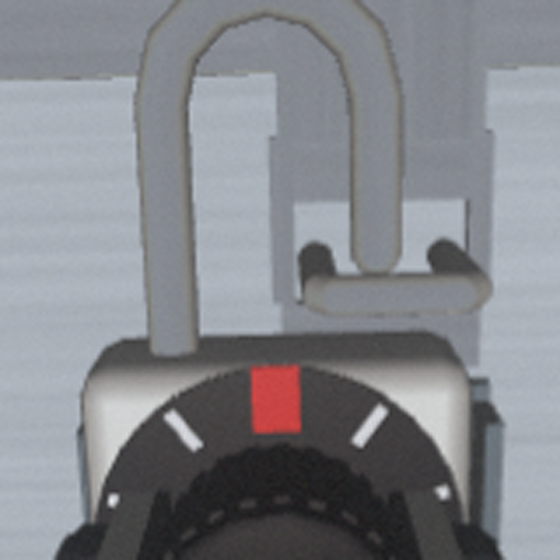

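The tip of the short leg is now visible at (377,270), just behind the staple bar at (397,293). Measuring the gap.

```bash
python3 - <<'E'
from h import *
m={k:(v if v.ndim else float(v)) for k,v in np.load("w4.npz").items()};T=m["T"]
P=lambda u,v,z:onz(m,(240+(u+.5)/3.5-.5,100+(v+.5)/3.5-.5),z,T)
X=np.array([np.cos(np.radians(16)),np.sin(np.radians(16)),0]);Y=np.array([-X[1],X[0],0]);o=np.array([.5757,.0342,0])
for n,p in dict(staple=P(397,293,.1205),stL=P(312,290,.119),stR=P(482,295,.119),tip=P(377,272,.108),tip2=P(377,272,.104),face_top=P(270,335,.118),face107=P(270,335,.107),red=P(276,400,.12),legl=P(172,352,.107)).items(): print(n,(p-o)@X*1e3,(p-o)@Y*1e3)
E
```

```text
staple 36.11878902772287 -16.929521752683012
stL 36.601445997599036 -4.892590302450558
stR 35.12017875449039 -29.344073867828094
tip 36.7283434367182 -15.211636937827258
tip2 35.92411251951974 -15.566543209804518
face_top 29.86100579876036 1.373046771092466
face107 26.988944159326657 1.5647828430709263
red 20.49882103437454 0.79135366540005
legl 24.704744274727066 17.12575406754727
```

```bash
python3 - <<'E'
from h import *
X=np.array([np.cos(np.radians(16)),np.sin(np.radians(16)),0])
m={k:(v if v.ndim else float(v)) for k,v in np.load("w3.npz").items()};T=m["T"]
P=lambda u,v,z:onz(m,(220+(u+.5)/3-.5,60+(v+.5)/3-.5),z,T)@X*1e3
print("U outer - leg exit (58 if open):",P(287,87,.107)-P(208,425,.111),"- red:",P(287,87,.107)-P(297,464,.12), "staple-legexit",P(402,348,.1205)-P(208,425,.111))
print("U width check mm", (220+183/3, 220+404/3))
m={k:(v if v.ndim else float(v)) for k,v in np.load("w4.npz").items()};T=m["T"];im=m["img"].astype(np.uint8)
P=lambda u,v,z:onz(m,(240+(u+.5)/3.5-.5,100+(v+.5)/3.5-.5),z,T)@X*1e3
print("w4 tip-exit (15)",P(377,270,.108)-P(172,352,.111),"staple-exit (8)",P(397,293,.1205)-P(172,352,.111),P(397,293,.119)-P(172,352,.111))
E
```

```text
U outer - leg exit (58 if open): 57.142694416397944 - red: 61.94611457572182 staple-legexit 14.978695528681442
U width check mm (281.0, 354.66666666666663)
w4 tip-exit (15) 11.233810998312833 staple-exit (8) 10.31214741215149 9.978338387480903
```

The U's outer end is 57 mm beyond the face, against 58 mm when fully open, so the shackle is out. The staple is within about 2 mm of gap middle, and the remaining spring lead is in the right direction. I'll lift slightly and check.

Emit:
send_rows --plan '[[[-0.006,-0.015,0],[0,0,0]],[[0,-0.02,0],[0,0,0]],[[0,0,0],[0,0,0]],[[0,0,0],[0,0,0]]]'

```text
time: 10.75
eef_pos: [0.5753, 0.0344, 0.1401]
tcp_rot: [0.089, -0.702, 0.702, -0.085]
contact_force: [-0.0, -5.8, -4.9]
opening: 0.372
```

```bash
python3 st.py .5766 .0343 .1424; python3 - <<'E'
from h import *
from plant import *
s=get_state();m=read_camera("wrist");T=wristT(s,m);im=m["img"];np.savez("w5.npz",T=T,**m)
cv2.imwrite("pics/w5c.png",cv2.resize(im[100:260,240:400],None,fx=3.5,fy=3.5,interpolation=cv2.INTER_CUBIC))
E
```

```text
10.75 [0.57528725 0.03443636 0.14013447] psi -75.83818375713967 F [-0.02686782 -5.82296603 -4.888777  ] T [-1.08178649  0.01683359  0.04433515] op 0.372326469366663 tilt y [-0.00594483 -0.00129069 -0.9999815 ]
q [-0.11538074  0.18400627  1.90278848 -0.00225355  1.06055574  1.20935092]
units [-0.0102141  -0.01894265  0.00377442]
```

View pics/w5c.png

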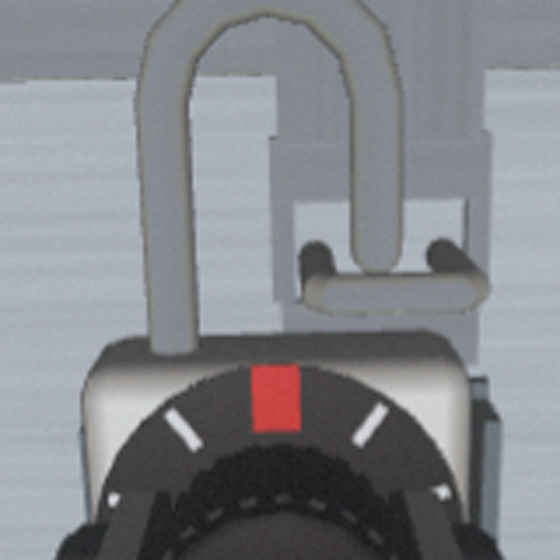

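Emit:
send_rows --plan '[[[-0.006,0,0.01],[0,0,0]],[[-0.006,-0.01,0.005],[0,0,0]],[[0,-0.03,0],[0,0,0]],[[0,-0.03,0],[0,0,0]],[[0,0,0],[0,0,0]]]'

```text
time: 11.3
eef_pos: [0.5798, 0.034, 0.1529]
tcp_rot: [-0.086, 0.702, -0.702, 0.088]
contact_force: [-0.2, -0.1, -3.8]
opening: 0.375
```

```bash
python3 st.py .5766 .0343 .1424
```

```text
11.3 [0.57984237 0.03396633 0.15287146] psi -75.88993845192975 F [-0.15791441 -0.07805939 -3.75108084] T [-0.01497361  0.04523109  0.01885454] op 0.37462758250498024 tilt y [ 1.81082313e-03  4.47541814e-04 -9.99998260e-01]
q [-1.16358453e-01  1.73824916e-01  1.88867531e+00  7.43433895e-04
  1.07734592e+00  1.20781927e+00]
units [ 0.02568939  0.08721432 -0.00928438]
```

Free with only the weight on the wrist. Lift on, gently at first.

Emit:
send_rows --plan '[[[0.01,-0.03,0],[0,0,0]],[[0,-0.04,0],[0,0,0]],[[0,-0.06,0],[0,0,0]],[[0,-0.08,0],[0,0,0]],[[0,-0.12,0],[0,0,0]],[[0,-0.16,0],[0,0,0]],[[0,-0.2,0],[0,0,0]],[[0,-0.2,0],[0,0,0]],[[0,-0.2,0],[0,0,0]],[[0,-0.1,0],[0,0,0]],[[0,0,0],[0,0,0]],[[0,0,0],[0,0,0]]]'

```text
time: 12.5
eef_pos: [0.5777, 0.0333, 0.2941]
tcp_rot: [-0.087, 0.702, -0.702, 0.087]
contact_force: [0.7, -0.1, -4.7]
opening: 0.372
```

Emit:
send_rows --plan '[[[0,0,0],[0,0,0]],[[0,0,0],[0,0,0]],[[0,0,0],[0,0,0]]]'

```text
time: 12.8
eef_pos: [0.5777, 0.0333, 0.2933]
tcp_rot: [-0.088, 0.702, -0.702, 0.086]
contact_force: [-0.1, 0.6, -3.8]
opening: 0.376
```

```bash
python3 st.py; python3 - <<'E'
from h import *
from plant import *
w=read_camera("wrist")["img"];s=read_camera("scene")["img"]
a=cv2.resize(w[60:300,200:440],(400,400),interpolation=cv2.INTER_CUBIC);b=cv2.resize(s[90:290,250:450],(400,400),interpolation=cv2.INTER_CUBIC)
cv2.imwrite("pics/end.png",np.hstack([a,b]))
E
```

```text
12.8 [0.57769679 0.03332389 0.29333929] psi -75.90492926291105 F [-0.13332743  0.59179415 -3.81769355] T [ 0.00744952 -0.00829003 -0.03288706] op 0.3759566736325974 tilt y [-2.19850765e-03  2.52751423e-04 -9.99997551e-01]
q [-1.17642059e-01  4.20117139e-02  1.76547713e+00 -7.23432541e-06
  1.33631679e+00  1.20714976e+00]
```

View pics/end.png

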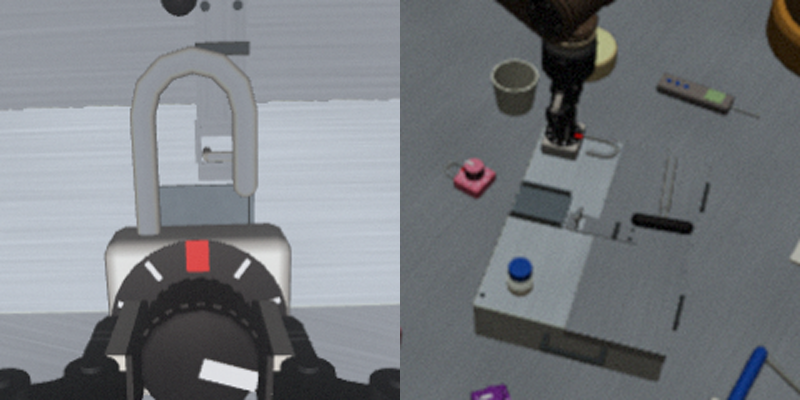

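The end picture shows the lock in the gripper, off the staple, with its shackle open (tip at (245,190), clear of the body at row 235). The staple is empty, and the jar and trier are in place.

```bash
python3 -c "
from plant import *
print(sign_off())"
```

```text
the job is handed in; nothing more can be done
None
```

The padlock is open and off the staple. I handed the job in at about 12.9 s with the arm still holding it in the gripper.

- **Dial:** it stood about 22° clockwise of red at the start. I turned it 86° and then 2° more towards the third click (108°). By arm travel it ended near 110°; by the image it was 105° before the last 2°. I didn't re-measure it afterwards, but the shackle did slide out.
- **Pulling out:** the lock came back about 25 mm to its stop, where the force rose to about 18 N. In the picture the shackle's outer end measured 57 mm beyond the body, against 58 mm when fully open.
- **Unhooking:** I pushed the lock forward until the gap was at the staple, and it lifted off without catching. While it was still on the staple, arm position and camera disagreed by about 2 mm on how far it had come. I moved it a little further forward before lifting.
- **Last checks:** the lock's underside is about 16 cm above the box top and the shackle is visibly open. The tool is level within about 0.2°, though I didn't measure the lock's own tilt. The wrist feels about 4 N, roughly the lock's weight. The jar, the trier and the other things in the last view look undisturbed; I took no final picture of the rest of the bench.

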